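Nip up the stone stop on the press bed

TASK

The stop that holds the printing stone on the press bed has worked loose. Take the red-handled hex key from its stand, push it fully home in the stop's cap screw before you turn it, and tighten the screw clockwise until it goes firm at about half a newton metre, without overtightening. Then put the key back upright in its hole; press gently while you feel for the socket, and leave the stone, the other keys and the ink tin as they are.

Things in the scene. Friction and masses are not known exactly. Their poses are not given: they have to be found in the camera images.
- key19: The red-handled T hex key, 0.55 to 0.75 kg, standing upright and loose in one hole of the stand. Origin: centre of the shaft's tip; z runs up the shaft, x along the T-bar. Hex shaft 19 mm across flats (flats face +-y, corners +-x), its last 2 mm chamfered to 15 mm. T-bar 88 x 20 x 28 mm (x, y, z), its centre 125 mm above the tip.
- key19_grip (a point): The centre of the red key's T-bar, 125 mm above the tip on the shaft's axis; axes as key19. Grip the 20 mm width here from above.
- bed_stop: The fixed stop: a green block 76 x 72 mm, top at 58 mm, on a steel slotted rail 70 x 240 x 14 mm. Origin: centre of its underside; x points to the stone, z up. A 40 mm counterbore in its top, on the origin's axis, holds the bright cap screw.
- socket (a point): Mouth of the cap screw's hex socket, on its upright axis, 54 mm above the bed, 4 mm below the block's top; axes as bed_stop (they do not turn with the screw). Head 36 mm wide; socket 20 mm across flats, 14 mm deep, no countersink: a key fully home has its tip 14 mm below this point. Its clocking is random and unreported: turn the key lightly till it drops in.
- screw (a joint): Turn of the cap screw in its thread, rad; grows as it is turned clockwise seen from above (tightened). It starts loose at -0.80 to -0.50, runs on with little friction (about 0.2 N m) and stops at 0, where it bears. It stays where it is left.
- screw_twist (a joint): Elastic twist of the screw under the key's clockwise torque, rad: 3 N m per rad, so 0.1 is 0.3 N m and 0.3 is 0.9 N m. 0 with no torque; springs back when the key is eased. Below about 0.3 N m the screw is not tight; above 0.9 N m it is overtightened. The key has up to 6 degrees of free play each way in the socket.
- key_stand: The fixed wooden stand, 76 x 250 x 62 mm (x, y, z), z up, origin at the centre of its underside. Three upright round holes in a row at y = -85, 0 and +85 mm, 27 mm wide, floors 12 mm above the underside; each starts with one key, which one being random.
- key17: The blue-handled T hex key, 17 mm across flats, loose in another hole of the stand; same lengths, origin and axes as key19. Leave it alone.
- key14: The yellow-handled T hex key, 14 mm across flats, loose in another hole of the stand; same lengths, origin and axes as key19. Leave it alone.
- stone: The printing stone, a loose slab 200 x 240 x 55 mm, 7 kg, lying against the stop's rubber face on its +x side. Origin: centre of its underside. Leave it alone.
- ink_tin: A closed tin, 84 mm across, 75 mm high, orange band, standing beyond the key stand. Origin: centre of its base. Leave it alone.

How it is judged (in metres and radians):
On the way, in this order (a step that is already met when the one before it is completed fails the run):
1. the red key stands fully home in the socket while the screw is still loose (z of key19 in the frame of socket below -0.0122 m and horizontal distance between key19 and socket below 0.0025 m and angle between the z axis of key19 and the z axis of socket, either way round below 0.07 rad and value of joint screw below -0.2 rad), for 0.2 s.
2. the screw bears and is tight, with the key still fully home (z of key19 in the frame of socket below -0.0122 m and horizontal distance between key19 and socket below 0.0025 m and angle between the z axis of key19 and the z axis of socket, either way round below 0.07 rad and value of joint screw above -0.04 rad and value of joint screw_twist above 0.1 rad), for 0.2 s.
At the end, for the whole second after the job is handed in: The screw has stayed tight (within 0.05 rad of where it bears), and the red key stands at rest in the stand's free hole, upright within 7 degrees, its tip within 4 mm of the hole's floor (value of joint screw above -0.05 rad and z of key19 in the frame of key_stand below 0.016 m and x of key19 in the frame of key_stand between -0.01 and 0.01 m and y of key19 in the frame of key_stand between -0.1 and 0.1 m and angle between key19's own z axis and vertical below 0.12 rad and linear speed of key19 below 0.02 m/s); the robot touches nothing.
It fails at once if the screw was tightened with the key not fully home (2.5 mm or more short) (velocity of joint screw above 0.1 rad/s and value of joint screw above -0.4 rad and z of key19 in the frame of socket above -0.0115 m and contact force between key19 and bed_stop above 2 N).
It fails at once if the key was rammed onto the stop before it was home (over 70 N) (contact force between key19 and bed_stop above 70 N and z of key19 in the frame of socket above -0.0115 m).
It fails at once if the screw was overtightened (twist over 0.3 rad, 0.9 N m) (value of joint screw_twist above 0.3 rad).
It fails at once if the stone was shifted (over 6 mm) (distance of stone from where it was at the start of the episode above 0.006 m).
It fails at once if another key or the ink tin was disturbed (moved over 20 mm, or a key tipped) (distance of any of key17, key14, ink_tin from where it was at the start of the episode above 0.02 m or angle between any of key17, key14's own z axis and vertical above 0.2 rad).
It also fails if it takes over 72 s, if anything falls off the work surface, if the arm or the gripper's body presses on something with over 40 N, if the wrist force passes 120 N, or if a joint passes its speed limit or range.

ROBOT

A 6-joint arm with a two-finger parallel gripper is mounted at the origin on the work surface. World frame = base frame: x ahead of the robot, y to its left, z up, the work surface at z = 0. Lengths are in mm, angles in rad, forces in N, time in s.
With the tool pointing down it reaches from about 350 to 775 mm from the base axis. Payload 5.5 kg.
Tool frame: the origin (TCP) lies on the centre line of the jaws, within the pads' length; the fingertips stand 17 mm ahead of it and the grasp point (between the pads) lies 2 mm behind it; z points along the fingers, y is the line along which they close (so a half turn about z gives the same grasp; the last joint's range is limited). The gripper opens to 85 mm and grips with 20 to 120 N. Pads are 22 mm wide; open, the fingers measure 114 mm over their backs; the gripper's body (76 mm by 85 mm) begins 54 mm behind the grasp point. The pads swing forward as they close: fully open they stand 13 mm farther back than shut.
Start: joints at [-1.268, 0.313, 0.046, 1.304, 0, 1.431], TCP at [246.373, -519.59, 216.623] pointing down, gripper open.
Joint ranges: [-2.76, 2.76], [-0.86, 1.69], [-1.03, 1.26], [-2.2, 2.34], [-1.47, 1.5], [-3.14, 3.14]. Speed limits (rad/s): [2.57, 2.57, 3.14, 3.14, 3.14, 3.14].

INTERFACE

Orientations are given as a unit quaternion [w, x, y, z].
In Python, from bench import env, vision, look_for gives the robot as it stands. The module is installed in compiled form; this text tells all that it offers.
- The arm moves only by the tool drive_tool, never from a script. Its argument "targets" is a list that holds one entry, the list of rows, each a list of 5 numbers: the shift along the world's x, y, z in mm, then the turn about the world's z in rad, then the closure, from -1 (fully open) to 1 (shut). In form: [[[x, y, z, turn, hand], ...]]. A call has exactly 8 rows; each row is the pose to reach, as a shift and turn from the pose commanded when the call began; what a row does not reach only later rows make up. A row lasts 1/10 s, in which the tool goes at most 50 mm and 8.59 degrees, less where a joint would pass 70% of its speed; a pose out of reach is approached as far as the arm can. A call with a gripper value outside its range is refused whole. The fingers move at their own pace and stop on an object; "grip_force" is the grip in N (left out, the last holds). Time passes only in rows, so rows that repeat a pose let the fingers close, or fill a call up. It gives the time, the measured TCP pose, the force, the opening and the grip force at its end, in the units of the state.
- env.state(): the state, without advancing time (a new reading comes with each control period).
- vision.snapshot(name): name is "scene" or "top"; returns the picture (480x640x3 uint8, red, green, blue); there is no depth.
- vision.camera_model(name): a dict with "fx", "fy", "cx", "cy" (pixels), "R" (3x3) and "t" (3): a world point X has camera coordinates R X + t. Camera axes: x right, y down, z forward; pixel columns grow to the right and rows downward; lengths in mm; the calibration is good to about 2 mm. A picture is of the moment at which its call begins. camera_model takes no time and is no camera call.
- env.finish_job(): hands the job in; it is judged then, once.
Trained networks look in the newest picture that a camera, given by its name, has taken for a name from the list of things; names that differ only in an ending like _2 or _b are one class to them, and where a whole thing is asked for, a point or a joint stands for the part that bears it (a point fixed in the world has none). Each returns a list of dicts, best first, with "conf" (0 to 1); they miss things now and then, are a little off and sometimes report something else, mostly with a low value. They report only what shows in the picture. A call takes as long as a camera call.
- look_for(camera, label): "bbox" ([left, top, width, height] as shares, 0 to 1, of the picture: columns of its width, rows of its height, round what is visible of it).
The state is a dict: "t": time; "joints": joint angles; "joint_vel": joint speeds; "effort": joint torques, N m; "tool_pos": TCP position; "tool_rot": TCP orientation; "contact_force": force on the tool from outside, world axes, zero at the start; "wrist_torque": the same for the moment, N m; "width": opening from 0.0 (shut) to 1.0 (fully open); "grasp_force": force on a finger pad.
Only numpy, scipy, OpenCV 4.12 (cv2) and the standard library are available. Lean on these libraries where they do the work, as an engineer would, in place of code of your own. Each camera call takes 0.05 s, during which the arm holds its last target. There are 200 camera calls.

## Working session

There is one attempt and no reset: what is moved stays moved. The work goes in short steps, Python scripts to look and compute and a tool call to move; the robot and the scene stay as the last step left them, time stands still between calls to the robot, and variables do not carry over. Pictures are saved under pics/ and viewed, at most 10 in all, crops included, and the job is handed in when it is done.

Besides the shell and the picture viewer there is one more tool, called as name([rows], argument=value, ...), one row to a line, values as JSON. drive_tool: Moves the arm, as the interface text tells. Its arguments: {"type":"object","properties":{"targets":{"type":"array"},"grip_force":{"type":"number"}},"required":["targets"]}

```bash
mkdir -p pics
python3 - <<'E'
from bench import env, vision, look_for
import cv2
s=env.state(); print({k:s[k] for k in('t','tool_pos','tool_rot','contact_force','width')})
for n in('scene','top'):
    cv2.imwrite(f'pics/{n}0.png',vision.snapshot(n)[:,:,::-1])
    m=vision.camera_model(n); print(n,m)
    for l in('key19','key17','key14','bed_stop','key_stand','ink_tin','socket'):
        r=look_for(n,l)
        print(l,[(round(d['conf'],2),[round(b*k) for b,k in zip(d['bbox'],(640,480,640,480))]) for d in r[:2]])
E
```

```text
{'t': 0.0, 'tool_pos': array([ 246.20238116, -519.03594191,  215.70010414]), 'tool_rot': array([-9.17618209e-04,  9.75591780e-01,  2.19590143e-01, -7.35371721e-05]), 'contact_force': array([ 0.13938078, -0.07800524,  0.38880076]), 'width': 1.000187108002604}
scene {'fx': 595.5693203506382, 'fy': 595.5693203506382, 'cx': 314.5357691834026, 'cy': 234.42723603713387, 'R': array([[ 0.43570232,  0.90001397,  0.01176161],
       [ 0.56979495, -0.26567865, -0.77765582],
       [-0.6967763 ,  0.34552815, -0.62858022]]), 't': array([-296.53660232, -246.92907212, 1670.12388561])}
key19 [(0.92, [417, 154, 32, 46]), (0.78, [380, 157, 29, 46])]
key17 [(0.92, [417, 154, 32, 46]), (0.78, [380, 157, 29, 46])]
key14 [(0.92, [417, 154, 32, 46]), (0.78, [380, 157, 29, 46])]
bed_stop [(0.62, [110, 260, 122, 44])]
key_stand []
ink_tin [(0.71, [416, 218, 44, 54])]
socket [(0.94, [111, 257, 123, 46])]
top {'fx': 598.5730435145655, 'fy': 598.5730435145655, 'cx': 319.7771529402638, 'cy': 252.05833939761663, 'R': array([[ 0.01023393, -0.99988596, -0.01110569],
       [-0.99815355, -0.00954993, -0.05998574],
       [ 0.05987284,  0.01169907, -0.99813745]]), 't': array([  49.75397867,  599.91963627, 1348.7813513 ])}
key19 [(0.93, [200, 269, 22, 44]), (0.67, [162, 265, 21, 39])]
key17 [(0.93, [200, 269, 22, 44]), (0.67, [162, 265, 21, 39])]
key14 [(0.93, [200, 269, 22, 44]), (0.67, [162, 265, 21, 39])]
bed_stop [(0.78, [399, 254, 111, 59])]
key_stand [(0.7, [160, 268, 117, 52])]
ink_tin [(0.61, [189, 200, 43, 42])]
socket [(0.88, [400, 253, 109, 56])]
```

Run:
```python
import cv2,numpy as np
a=cv2.imread('pics/scene0.png');b=cv2.imread('pics/top0.png')
A=cv2.resize(a[130:330,80:480],(800,400),interpolation=3)
cv2.imwrite('pics/sc.png',A)
B=cv2.resize(b[190:340,130:530],(800,300),interpolation=3)
cv2.imwrite('pics/tc.png',B)
```

```text
(no output)
```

View pics/sc.png

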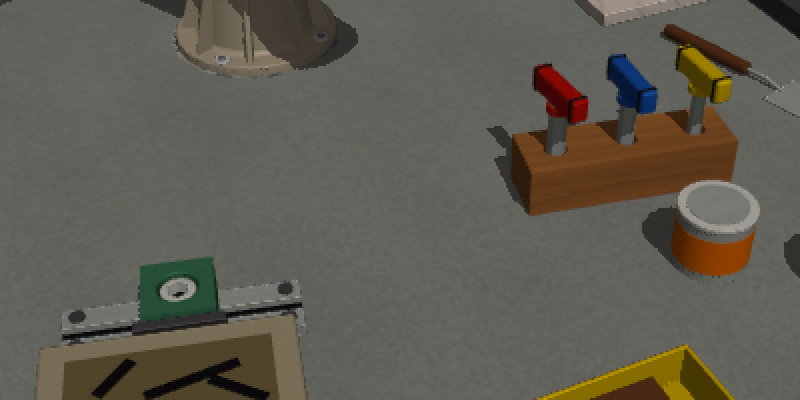

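View pics/tc.png

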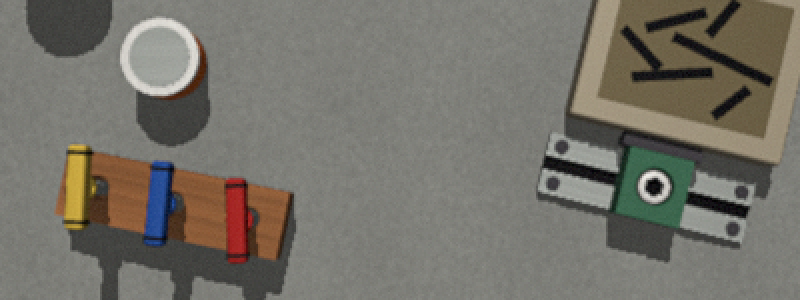

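Scene crop: red key nearest the stop end (≈(360,176) full-frame), with blue and then yellow beyond it, and the tin in front. Top: red bar ≈(248,300), screw head ≈(457,283), key bar runs across the stand. I'll segment and triangulate now.

```bash
cat > h.py <<'E'
import cv2,numpy as np
from scipy.optimize import least_squares
from bench import vision
cam={n:vision.camera_model(n) for n in('scene','top')}
def proj(n,X):
    m=cam[n];c=np.atleast_2d(X)@np.array(m['R']).T+m['t']
    return c[:,:2]/c[:,2:]*[m['fx'],m['fy']]+[m['cx'],m['cy']]
def tri(px):
    f=lambda X:np.concatenate([(proj(n,X)-px[n]).ravel() for n in px])
    r=least_squares(f,[500,0,100]);return r.x,r.fun
def big(mask,i=0):
    k,l,st,c=cv2.connectedComponentsWithStats(mask.astype('uint8'))
    o=np.argsort(-st[1:,4]);j=o[i]+1
    return l==j,c[j],st[j]
ang=np.arange(0,2*np.pi,np.pi/36);D=np.c_[np.cos(ang),np.sin(ang)]
def box(p,dims):
    x,y,z,w=p[:4];g=np.array([[i,j,k] for i in(-1,1) for j in(-1,1) for k in(-1,1)])*np.array(dims)/2
    c,s=np.cos(w),np.sin(w)
    return g@np.array([[c,s,0],[-s,c,0],[0,0,1]])+[x,y,z]
def supp(mask):
    v,u=np.nonzero(mask);return (np.c_[u,v]@D.T).max(0)+.5*(abs(D).sum(1))*0.8
def fitbox(masks,dims,x0):
    S={n:supp(masks[n]) for n in masks}
    f=lambda p:np.concatenate([(proj(n,box(p,dims))@D.T).max(0)-S[n] for n in masks])
    return least_squares(f,x0,loss='soft_l1')
def redmask(im):
    h=cv2.cvtColor(im,cv2.COLOR_BGR2HSV);m=((h[...,0]<5)|(h[...,0]>174))&(h[...,1]>170)&(h[...,2]>50)
    return m
E
cat > m.py <<'E'
from h import *
ims={n:cv2.imread(f'pics/{n}0.png') for n in cam}
def colmask(im,lo,hi,s=150,v=50):
    h=cv2.cvtColor(im,cv2.COLOR_BGR2HSV);return (h[...,0]>=lo)&(h[...,0]<=hi)&(h[...,1]>s)&(h[...,2]>v)
for nm,f in(('red',redmask),('blue',lambda i:colmask(i,105,125))):
    ms={n:big(cv2.morphologyEx(f(ims[n]).astype('uint8'),cv2.MORPH_CLOSE,np.ones((5,5))))  for n in cam}
    X,r=tri({n:ms[n][1] for n in cam}); print(nm,X.round(1),r.round(1),[ms[n][2] for n in cam])
    for dims in((88,20,28),(82,20,28)):
        q=min((fitbox({n:ms[n][0] for n in cam},dims,[*X,w]) for w in(-.5,0,.5)),key=lambda q:q.cost)
        print(dims,q.x.round(3),q.cost.round(1),abs(q.fun).mean())
ring={}
for n in cam:
    g,c,st=big(colmask(ims[n],60,90,80,30)); x,y,w,h=st[:4]
    gray=cv2.cvtColor(ims[n],cv2.COLOR_BGR2GRAY);sub=np.zeros_like(g);sub[y:y+h,x:x+w]=True
    hull=np.zeros(g.shape,'uint8');v,u=np.nonzero(g)
    cv2.fillConvexPoly(hull,cv2.convexHull(np.c_[u,v].astype('int32')),1)
    m,c2,s2=big((gray>130)&(cv2.erode(hull,np.ones((3,3)))>0))
    ct=cv2.findContours(m.astype('uint8'),0,2)[0][0];e=cv2.fitEllipse(cv2.convexHull(ct))
    print(n,'green',st,c.round(1),'ring',s2,c2.round(1),e); ring[n]=np.array(e[0])
    h_=big(g);
X,r=tri(ring);print('screw',X.round(1),r.round(1))
E
python3 m.py
```

```text
red [418.4 -15.3 311.2] [130.6   4.  108.6  44.4] [array([104,  93,  33,  23, 505], dtype=int32), array([243, 280,  14,  41, 434], dtype=int32)]
(88, 20, 28) [480.867 139.441 329.677 -10.671] 10773.3 75.70646731223366
(82, 20, 28) [487.113 163.317 328.438 -15.382] 10736.4 75.44547125726618
blue [626.9 393.6 411.1] [-135.9   23.3  -98.2  -72.9] [array([617,  25,  23,  34, 503], dtype=int32), array([202, 271,  16,  42, 434], dtype=int32)]
(88, 20, 28) [523.291 249.852 405.389   3.515] 11081.7 77.83961712763936
(82, 20, 28) [5.20979e+02 2.46724e+02 4.04510e+02 2.98000e-01] 11068.5 77.74459215657708
scene green [ 497  246   58   46 1333] [521.9 273.9] ring [518 251  26   7  48] [530.5 254.8] ((530.7476196289062, 254.05032348632812), (4.0026068687438965, 25.28153419494629), 104.41696166992188)
top green [435 263  42  41 940] [455.5 282.9] ring [449 275  16  17 138] [456.4 282.9] ((456.4425354003906, 282.9433288574219), (15.330007553100586, 16.112192153930664), 164.39918518066406)
screw [714.3 102.6  99.2] [-160.     9.3 -158.2  -86.4]
```

```bash
sed -i "2a a=ims['scene'];k=np.zeros_like(a);k[145:320,100:480]=a[145:320,100:480];ims['scene']=k" m.py; python3 m.py
```

```text
red [491.  201.6 135.1] [ 0.2 -0.   0.2  0.1] [array([348, 162,  26,  30, 460], dtype=int32), array([243, 280,  14,  41, 434], dtype=int32)]
(88, 20, 28) [4.90901e+02 2.01293e+02 1.36571e+02 6.00000e-03] 93.3 1.2178048176510248
(82, 20, 28) [4.90988e+02 2.01229e+02 1.37691e+02 3.40000e-02] 39.5 0.6754242307815493
blue [507.  283.7 134.6] [ 0.1 -0.   0.1  0. ] [array([385, 157,  24,  30, 416], dtype=int32), array([202, 271,  16,  42, 434], dtype=int32)]
(88, 20, 28) [ 5.07582e+02  2.82460e+02  1.36861e+02 -1.29000e-01] 88.8 1.1686824813772998
(82, 20, 28) [ 5.07516e+02  2.82617e+02  1.37819e+02 -1.08000e-01] 41.1 0.6867335924060032
scene green [150 259  39  32 869] [168.4 274.3] ring [160 269  18  12  89] [168.5 274.4] ((168.4602508544922, 274.5345764160156), (10.716889381408691, 17.220470428466797), 78.53116607666016)
top green [435 263  42  41 940] [455.5 282.9] ring [449 275  16  17 138] [456.4 282.9] ((456.4425354003906, 282.9433288574219), (15.330007553100586, 16.112192153930664), 164.39918518066406)
screw [ 531.3 -248.8   54.5] [0.5 0.  0.6 0.2]
```

```bash
cat >> m.py <<'E'
print('---')
ms={n:big(cv2.morphologyEx(redmask(ims[n]).astype('uint8'),cv2.MORPH_CLOSE,np.ones((5,5)))) for n in cam}
for L in(70,74,78,82):
    q=min((fitbox({n:ms[n][0] for n in cam},(L,20,28),[491,201,136,w]) for w in(-.2,0,.2)),key=lambda q:q.cost)
    print(L,q.x.round(3),q.cost.round(1))
# hexagon clocking guess from several top pictures
b=np.mean([vision.snapshot('top').astype(float).mean(2) for _ in range(6)],0)
c=b[274:292,448:466]; print(c.round(0).astype(int))
E
python3 m.py | sed -n '/---/,$p'
```

```text
---
70 [4.90730e+02 2.01447e+02 1.36987e+02 6.10000e-02] 112.7
74 [4.90461e+02 2.01468e+02 1.37183e+02 5.20000e-02] 67.2
78 [4.90605e+02 2.01373e+02 1.37580e+02 4.40000e-02] 39.6
82 [4.90988e+02 2.01229e+02 1.37691e+02 3.40000e-02] 39.5
[[ 80  80  80  79  69  67  64  58  50  49  45  44  50  62  74  82  82  78]
 [ 82  80  75  68  68  84 109 143 156 154 124  93  60  35  45  70  80  80]
 [ 81  77  64  69 118 176 196 216 226 222 200 180 156  97  44  41  66  79]
 [ 80  69  69 138 197 235 235 229 224 218 219 221 211 175 107  45  40  67]
 [ 73  65 112 202 234 230 225 207 180 167 172 204 211 211 178 104  41  48]
 [ 64  82 173 226 223 185 173 144  89  51  71 153 201 212 208 169  85  37]
 [ 72 116 203 221 200 115  48  34  15   3  20  70 156 202 209 200 119  42]
 [ 76 147 203 213 175  89  14   3   8   8   7  24  72 153 196 201 141  59]
 [ 76 172 207 210 155  71  15  10  16  18  15   9  33  83 180 203 175  94]
 [ 78 177 206 209 126  37   8  17  18  23  17  14  44  96 184 206 193 110]
 [ 75 165 201 211 125  30  11  18  21  22  19  14  67 134 192 204 177  97]
 [ 71 137 189 209 155  78  28  14  16  18  12  21  83 175 203 201 146  68]
 [ 69 102 178 200 191 166  98  29  10  15  32  57  88 190 206 197 124  51]
 [ 70  77 150 193 205 212 175  94  58  70 114 160 157 190 197 174  99  49]
 [ 77  70 100 169 199 205 207 171 159 159 182 213 208 197 173 117  61  58]
 [ 79  75  73 117 161 188 193 203 209 203 200 200 198 166 117  62  50  70]
 [ 81  79  74  72  93 136 155 175 189 194 189 169 156 101  53  53  67  76]
 [ 80  81  80  75  72  77  92 124 142 147 137 100  69  50  60  75  79  80]]
```

drive_tool([
  [[30,46,5,0.15,-1],[60,92,10,0.3,-1],[90,138,15,0.45,-1],[120,184,20,0.6,-1],[150,230,25,0.75,-1],[180,276,30,0.9,-1],[210,322,30,1.05,0],[240,368,30,1.2,0]],
], grip_force=100)

```text
t: 1.9
tool_pos: [465.2, -183.9, 246.7]
tool_rot: [0.001, 0.679, 0.734, 0.0]
contact_force: [1.5, -0.8, 0.2]
width: 0.69
grasp_force: 0.0
```

```bash
cat > hexfit.py <<'E'
from h import *
b=np.mean([vision.snapshot('top').astype(float).mean(2) for _ in range(6)],0)
c=b[270:296,444:470]
S=8
def ren(x,y,a,af=20,blur=.6):
    img=np.zeros((26*S,26*S),'float32')
    z=np.array([54.])
    def poly(r,n,a0,v):
        t=a0+np.arange(n)*2*np.pi/n
        P=np.c_[x+r*np.cos(t),y+r*np.sin(t),np.full(n,54.)]
        q=(proj('top',P)-[444,270]+.5)*S-.5
        cv2.fillPoly(img,[np.round(q).astype('int32')],v)
    poly(18,60,0,1.);poly(af/2/np.cos(np.pi/6),6,a,0.)
    img=cv2.GaussianBlur(img,(0,0),blur*S)
    return cv2.resize(img,(26,26),interpolation=cv2.INTER_AREA)
w=np.hypot(*np.mgrid[-12.5:13,-12.5:13]);
from scipy.optimize import minimize
yy,xx=np.mgrid[0:26,0:26];M=np.hypot(xx-12.4,yy-12.9)<7.2
best=[]
for a in np.radians(np.arange(0,60,4)):
    f=lambda p:-np.corrcoef(ren(p[0],p[1],a)[M],np.minimum(c,215)[M])[0,1]
    r=minimize(f,[531.3,-248.8],method='Nelder-Mead',options=dict(initial_simplex=[[531,-249],[533,-249],[531,-247]],maxiter=40))
    best.append((r.fun,np.degrees(a),*r.x.round(2)))
for q in best:print([round(float(v),3) for v in q])
E
python3 hexfit.py
```

```text
[-0.583, 0.0, 531.1, -248.14]
[-0.579, 4.0, 531.11, -248.53]
[-0.575, 8.0, 530.92, -248.0]
[-0.571, 12.0, 531.22, -248.31]
[-0.571, 16.0, 531.17, -248.53]
[-0.572, 20.0, 530.92, -248.01]
[-0.571, 24.0, 531.38, -248.22]
[-0.571, 28.0, 531.25, -248.58]
[-0.572, 32.0, 531.32, -248.28]
[-0.58, 36.0, 531.3, -248.25]
[-0.579, 40.0, 530.96, -248.4]
[-0.582, 44.0, 531.14, -248.53]
[-0.582, 48.0, 531.14, -248.48]
[-0.582, 52.0, 531.13, -248.56]
[-0.582, 56.0, 530.92, -248.24]
```

drive_tool([
  [[1,48,0,0.15,0],[1,96,0,0.3,0],[2,144,0,0.45,0],[2,192,0,0.6,0],[3,240,0,0.75,0],[3,285,0,0.9,0],[4,325,0,1.05,0],[4.5,353,0,1.2,0]],
])

```text
t: 3.0
tool_pos: [469.0, 167.8, 246.1]
tool_rot: [0.0, 0.147, 0.989, 0.0]
contact_force: [0.7, -0.4, 0.5]
width: 0.503
grasp_force: 0.0
```

drive_tool([
  [[0,0,0,0.15,0],[0,0,-20,0.3,0],[0,0,-40,0.34,0],[0,0,-50,0.34,0],[0,0,-60,0.34,0],[0,0,-60,0.34,0],[0,0,-60,0.34,0],[0,0,-60,0.34,0]],
])

```text
t: 3.8
tool_pos: [469.3, 167.3, 186.9]
tool_rot: [0.001, -0.02, 1.0, 0.0]
contact_force: [-0.7, -0.5, 0.5]
width: 0.496
grasp_force: 0.0
```

```bash
python3 hexfit.py
```

```text
[-0.971, 0.0, 531.38, -248.25]
[-0.969, 4.0, 531.66, -248.11]
[-0.964, 8.0, 531.47, -247.97]
[-0.962, 12.0, 531.6, -248.07]
[-0.961, 16.0, 531.52, -248.09]
[-0.96, 20.0, 531.6, -248.22]
[-0.961, 24.0, 531.65, -248.15]
[-0.965, 28.0, 531.53, -248.11]
[-0.97, 32.0, 531.61, -248.13]
[-0.973, 36.0, 531.49, -248.09]
[-0.977, 40.0, 531.5, -248.28]
[-0.979, 44.0, 531.5, -248.15]
[-0.978, 48.0, 531.66, -248.09]
[-0.979, 52.0, 531.5, -248.11]
[-0.976, 56.0, 531.6, -248.09]
```

drive_tool([
  [[11,17,0,0,0],[21.5,34,0,0,0],[21.5,34,0,0,0],[21.5,34,0,0,0],[21.5,34,-20,0,0],[21.5,34,-40,0,0],[21.5,34,-52,0,0],[21.5,34,-52,0,0]],
])

```text
t: 4.9
tool_pos: [488.4, 200.5, 132.4]
tool_rot: [-0.002, -0.02, 1.0, -0.0]
contact_force: [-0.2, 0.1, -0.2]
width: 0.497
grasp_force: 0.0
```

drive_tool([
  [[2.5,0.5,2.5,0,0],[2.5,0.5,2.5,0,0],[2.5,0.5,2.5,0,1],[2.5,0.5,2.5,0,1],[2.5,0.5,2.5,0,1],[2.5,0.5,2.5,0,1],[2.5,0.5,2.5,0,1],[2.5,0.5,2.5,0,1]],
], grip_force=100)

```text
t: 5.7
tool_pos: [492.6, 201.9, 136.6]
tool_rot: [-0.0, -0.021, 1.0, 0.0]
contact_force: [0.2, 0.3, 0.1]
width: -0.003
grasp_force: 0.0
```

Run:
```python
from bench import vision,env
import cv2,numpy as np
a=vision.snapshot('scene')[:,:,::-1];b=vision.snapshot('top')[:,:,::-1]
cv2.imwrite('pics/a1.png',np.hstack([cv2.resize(a[110:260,300:460],(400,375)),cv2.resize(b[230:380,180:340],(400,375))]))
s=env.state();print(s['width'],s['grasp_force'],s['joints'])
```

```text
0.0022692460531361946 0.0 [ 2.38048857e-01  2.69250944e-01 -2.13965362e-01  1.08759010e+00
  9.68225085e-05  1.96832414e-01]
```

View pics/a1.png

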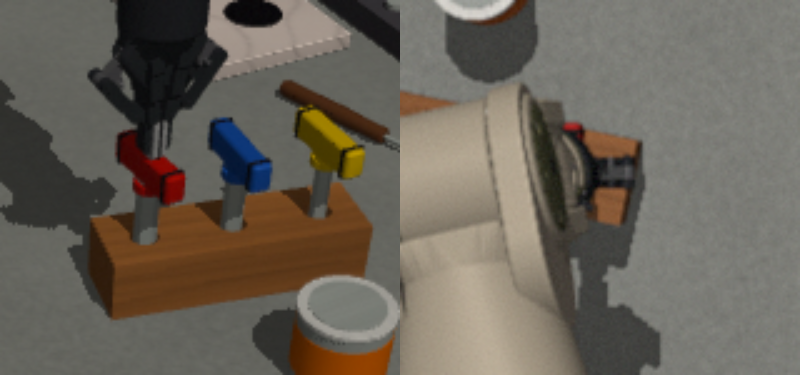

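```bash
python3 - <<'E'
from h import *
from bench import env
s=env.state();p=np.array(s['tool_pos']);print(p,s['contact_force'])
for dz in(-17,0,17,40): 
    q=proj('scene',p+[0,0,dz])[0];print(dz,q,(q-[300,110])*2.5)
a=vision.snapshot('scene')[:,:,::-1]
m={'scene':big(redmask(a)&(np.mgrid[0:480,0:640][1]<480))};print(m['scene'][2])
E
python3 -c "
import cv2;a=cv2.imread('pics/a1.png');cv2.imwrite('pics/a2.png',cv2.resize(a[100:260,80:240],(640,640))[:600])"
```

```text
[492.65366265 201.89510879 136.5869168 ] [-0.51498612  0.58062056  0.0203144 ]
-17 [360.15908769 183.56435999] [150.39771923 183.91089999]
0 [360.62187833 177.14286813] [151.55469583 167.85717033]
17 [361.09227673 170.61581424] [152.73069182 151.5395356 ]
40 [361.74114479 161.612389  ] [154.35286196 129.0309725 ]
[104  93  33  23 504]
```

View pics/a2.png

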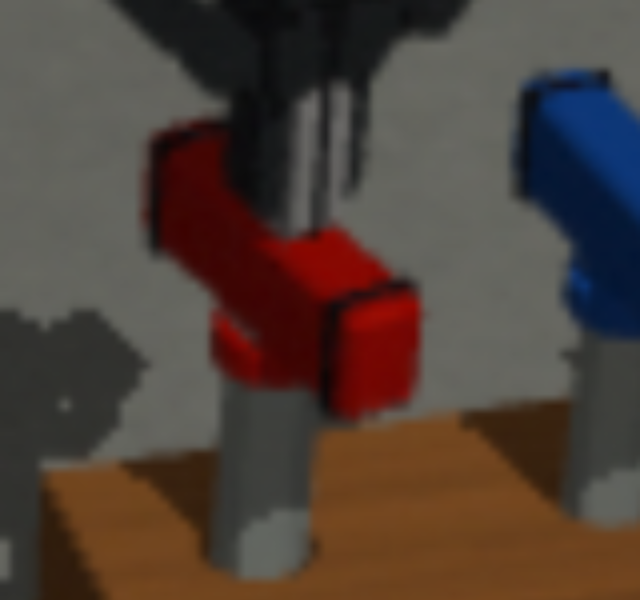

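drive_tool([
  [[0,0,25,0,1],[0,0,50,0,1],[0,0,50,0,1],[0,0,50,0,1],[0,0,50,0,1],[0,0,50,0,1],[0,0,50,0,1],[0,0,50,0,1]],
])

```text
t: 6.65
tool_pos: [492.4, 201.8, 186.0]
tool_rot: [-0.0, -0.021, 1.0, -0.0]
contact_force: [0.2, 0.0, -0.1]
width: 0.001
grasp_force: 0.0
```

Run:
```python
from h import *
from bench import env
s=env.state();p=np.array(s['tool_pos']);print(p,s['contact_force'],s['width'])
a=vision.snapshot('scene')[:,:,::-1].copy()
z=cv2.resize(a[120:220,310:430],(720,600),interpolation=3)
for dz in(17,0,-17):
    q=(proj('scene',p+[0,0,dz])[0]-[310,120]+.5)*6; print(q)
    cv2.circle(z,tuple(int(v) for v in q),5,(0,255,255),1)
k=cv2.imread('pics/scene0.png')
cv2.imwrite('pics/a3.png',z)
```

```text
[492.37806282 201.78473898 186.04985736] [ 0.20285447  0.0102976  -0.1007571 ] 0.0014601593732310174
[317.38330903 188.69857288]
[314.42731852 229.79278905]
[311.52028133 270.20645556]
```

View pics/a3.png

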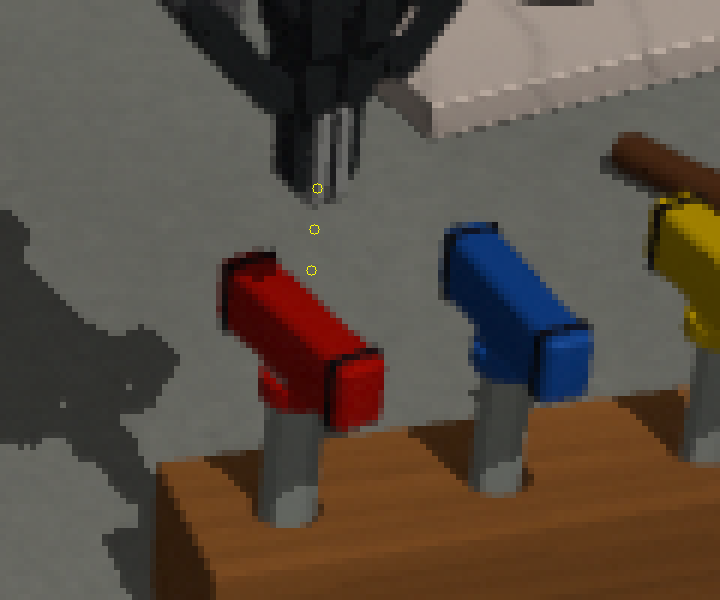

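The picture shows the closed fingertips at row ≈203 (zoomed) where the stated tool length predicts ≈270: the tips really stand about 28 mm higher than reported. So the gripper closed just above the bar. I'll open, go deeper, and check with a picture.

drive_tool([
  [[0,0,0,0,0],[0,0,0,0,0],[0,0,0,0,0],[0,0,-20,0,0],[0,0,-40,0,0],[0,0,-55,0,0],[0,0,-65,0,0],[0,0,-65,0,0]],
])

```text
t: 7.5
tool_pos: [491.7, 201.6, 120.3]
tool_rot: [-0.001, -0.021, 1.0, -0.0]
contact_force: [-0.8, 0.2, 0.2]
width: 0.506
grasp_force: 0.0
```

Run:
```python
from h import *
from bench import env
s=env.state();p=np.array(s['tool_pos']);print(p,s['contact_force'],s['width'])
a=vision.snapshot('scene')[:,:,::-1].copy()
cv2.imwrite('pics/a4.png',cv2.resize(a[120:220,310:430],(720,600),interpolation=3))
```

```text
[491.65818569 201.63608013 120.25887642] [-0.82076321  0.20258515  0.23751546] 0.5056399260091982
```

View pics/a4.png

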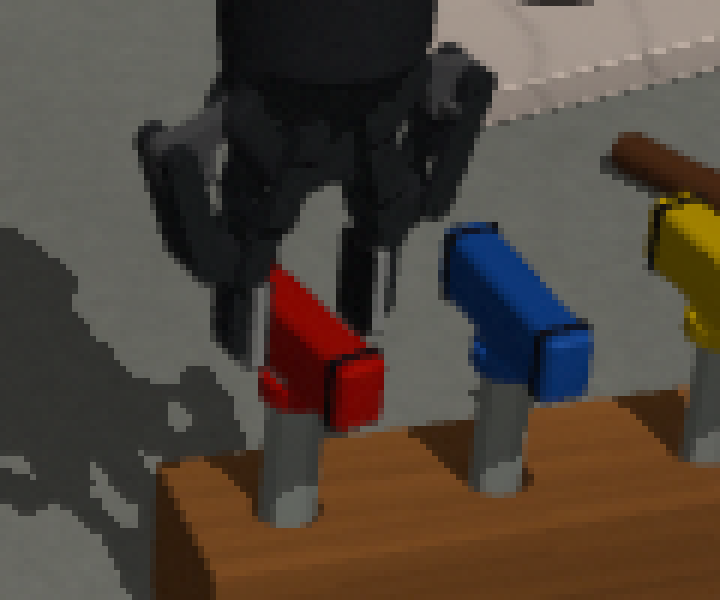

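Fingers now straddle the red bar (left finger (235,330), right (365,300) zoomed). 12 mm deeper, then grip.

drive_tool([
  [[0,0,-6,0,0],[0,0,-12,0,0],[0,0,-12,0,1],[0,0,-12,0,1],[0,0,-12,0,1],[0,0,-12,0,1],[0,0,-12,0,1],[0,0,-12,0,1]],
], grip_force=100)

```text
t: 8.35
tool_pos: [492.9, 202.0, 109.8]
tool_rot: [0.0, -0.021, 1.0, 0.0]
contact_force: [1.0, 0.3, -0.4]
width: 0.218
grasp_force: 98.1
```

drive_tool([
  [[0,0,15,0,1],[0,0,40,0,1],[0,0,65,0,1],[0,0,90,0,1],[0,0,90,0,1],[0,0,90,0,1],[0,0,90,0,1],[0,0,90,0,1]],
])

```text
t: 9.15
tool_pos: [491.5, 201.6, 197.6]
tool_rot: [-0.002, -0.021, 1.0, -0.0]
contact_force: [-0.1, 0.1, -6.3]
width: 0.215
grasp_force: 98.6
```

```bash
cat > st.py <<'E'
from h import *
from bench import env
s=env.state();p=np.array(s['tool_pos']);q=s['tool_rot'];print(s['t'],p.round(1),'yaw',round(2*np.arctan2(q[2],q[1]),3)%6.283,s['contact_force'].round(1),s['wrist_torque'].round(2),s['width'],s['joints'][[0,5]])
im=vision.snapshot('scene')[:,:,::-1]; im=im.copy(); im[:,:100]=0;im[:,480:]=0;im[:60]=0;im[330:]=0
m=cv2.morphologyEx(redmask(im).astype('uint8'),cv2.MORPH_CLOSE,np.ones((5,5)));mm,c,st=big(m)
print('red scene',c.round(1),st)
E
python3 st.py
```

```text
9.15 [491.5 201.6 197.6] yaw 3.183 [-0.1  0.1 -6.3] [ 0.02 -0.02  0.04] 0.21450195484393408 [0.23802449 0.19684925]
red scene [121.1 105.8] [104  93  33  23 504]
```

drive_tool([
  [[3,-20,0,0,1],[6,-55,0,-0.05,1],[10,-95,0,-0.1,1],[15,-135,0,-0.15,1],[20,-175,0,-0.2,1],[24,-215,0,-0.26,1],[28,-255,0,-0.26,1],[32,-295,0,-0.26,1]],
])

```text
t: 10.0
tool_pos: [524.2, -94.6, 198.8]
tool_rot: [-0.001, 0.109, 0.994, 0.0]
contact_force: [0.6, 0.1, -6.0]
width: 0.216
grasp_force: 98.9
```

drive_tool([
  [[4,-40,0,0,1],[7,-80,0,0,1],[8,-115,0,0,1],[9,-145,0,0,1],[9,-155,0,0,1],[9,-155,-10,0,1],[9,-155,-20,0,1],[9,-155,-20,0,1]],
])

```text
t: 10.8
tool_pos: [532.2, -245.7, 176.8]
tool_rot: [-0.002, 0.108, 0.994, 0.001]
contact_force: [-0.2, 0.5, -6.6]
width: 0.212
grasp_force: 98.9
```

```bash
python3 st.py
```

```text
10.8 [ 532.2 -245.7  176.8] yaw 2.924 [-0.2  0.5 -6.6] [0.05 0.03 0.04] 0.2116733542464489 [-0.56977487 -0.35240828]
red scene [158.3 215.5] [152 195  16  39 409]
```

drive_tool([
  [[0,-2,-5,0,1],[0,-2.5,-10,0,1],[0,-2.5,-10,0,1],[0,-2.5,-10,0,1],[0,-2.5,-10,0,1],[0,-2.5,-10,0,1],[0,-2.5,-10,0,1],[0,-2.5,-10,0,1]],
])

```text
t: 11.65
tool_pos: [533.7, -250.7, 169.7]
tool_rot: [0.0, 0.109, 0.994, 0.0]
contact_force: [-0.3, -0.2, -5.6]
width: 0.213
grasp_force: 99.2
```

```bash
python3 st.py
python3 - <<'E'
from h import *
vs=[]
for n,o in(('scene',(130,190)),('top',(417,243))):
    a=vision.snapshot(n)[:,:,::-1].copy()
    z=cv2.resize(a[o[1]:o[1]+100,o[0]:o[0]+80],(400,500),interpolation=3) if n=='scene' else cv2.resize(a[o[1]:o[1]+100,o[0]:o[0]+80],(400,500),interpolation=3)
    for X in([531.4,-248.4,54],[531.4,-248.4,69],[531.4,-248.4,140]):
        q=(proj(n,X)[0]-o+.5)*5; cv2.circle(z,tuple(int(v) for v in q),4,(0,255,255),1)
    vs.append(z)
cv2.imwrite('pics/b1.png',np.hstack(vs))
E
```

```text
11.65 [ 533.7 -250.7  169.7] yaw 2.923 [-0.3 -0.2 -5.6] [-0.05  0.01 -0.04] 0.2132467458630375 [-0.57525835 -0.35635772]
red scene [156.4 219.7] [150 199  17  39 407]
```

View pics/b1.png

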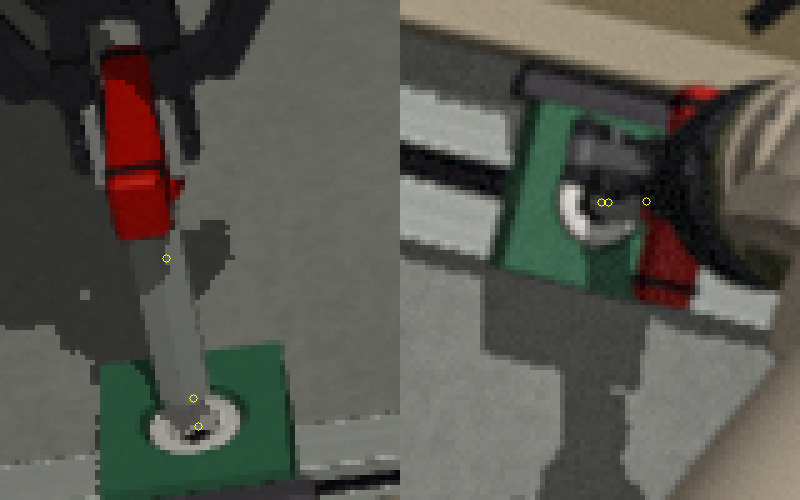

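drive_tool([
  [[-0.3,1.5,0,0,1],[-0.3,2.8,0,0,1],[-0.3,2.8,-5,0,1],[-0.3,2.8,-10,0,1],[-0.3,2.8,-14,0,1],[-0.3,2.8,-14,0,1],[-0.3,2.8,-14,0,1],[-0.3,2.8,-14,0,1]],
])

```text
t: 12.6
tool_pos: [533.5, -247.9, 155.7]
tool_rot: [0.0, 0.109, 0.994, -0.0]
contact_force: [0.3, 0.7, -5.8]
width: 0.212
grasp_force: 99.2
```

```bash
cat > ax.py <<'E'
from h import *
import sys
yc=[-248.4,531.4]
a=np.mean([vision.snapshot('scene').astype(float) for _ in range(4)],0)
for z in(85,95,105,115):
    u,v=proj('scene',[531.4,-248.4,z])[0]; r=int(round(v))
    row=a[r-1:r+2].mean(0).mean(1)[int(u)-16:int(u)+17]; 
    print(z,round(u,1),round(v,1),int(u)-16,row.round(0).astype(int))
E
python3 st.py;python3 ax.py
```

```text
12.6 [ 533.5 -247.9  155.7] yaw 2.923 [ 0.3  0.7 -5.8] [-0.   -0.05  0.01] 0.21158730956406424 [-0.57142755 -0.35258206]
red scene [159.2 225.3] [153 205  16  39 397]
85 167.0 263.0 150 [57 58 58 53 44 32 42 40 40 30 29 29 74 91 91 91 91 97 98 98 98 98 76 59
 59 59 59 60 60 60 60 60 59]
95 166.2 259.2 150 [50 50 49 50 50 50 50 50 50 51 51 74 91 92 92 92 96 98 98 98 98 89 87 87
 84 84 79 80 76 75 72 72 70]
105 165.5 255.3 149 [ 50  49  50  50  51  50  49  50  50  50  50  66  92  92  92  92  95  99
  99  99  99  96  86  99 100 100 101 101 101 102 102 101 102]
115 164.7 251.3 148 [ 66  67  67  51  50  50  51  51  50  50  50  52  61  62  63  63  72  98
  99  99  99  99  67  52  68  85 101 101 100 100 102 102 103]
```

drive_tool([
  [[0,0,-1,0,1],[0,0,-2,0,1],[0,0,-3,0,1],[0,0,-4,0,1],[0,0,-4.5,0,1],[0,0,-5,0,1],[0,0,-5,0,1],[0,0,-5,0,1]],
])

```text
t: 13.65
tool_pos: [533.4, -247.9, 150.7]
tool_rot: [0.0, 0.109, 0.994, -0.0]
contact_force: [-0.6, -0.0, -6.2]
width: 0.216
grasp_force: 99.2
```

drive_tool([
  [[0,0,-0.5,0,1],[0,0,-1,0,1],[0,0,-1.5,0,1],[0,0,-2,0,1],[0,0,-2.5,0,1],[0,0,-3,0,1],[0,0,-3,0,1],[0,0,-3,0,1]],
])

```text
t: 14.45
tool_pos: [533.9, -248.4, 149.3]
tool_rot: [0.001, 0.109, 0.994, -0.001]
contact_force: [-2.7, 0.1, 8.4]
width: 0.215
grasp_force: 101.2
```

drive_tool([
  [[0,0,0,0.03,1],[0,0,0,0.06,1],[0,0,0,0.09,1],[0,0,0,0.12,1],[0,0,0,0.15,1],[0,0,0,0.18,1],[0,0,0,0.2,1],[0,0,0,0.2,1]],
])

```text
t: 15.25
tool_pos: [533.0, -247.9, 147.0]
tool_rot: [-0.001, 0.009, 1.0, 0.0]
contact_force: [-2.9, -3.7, -8.5]
width: 0.215
grasp_force: 98.7
```

```bash
python3 st.py
```

```text
15.25 [ 533.  -247.9  147. ] yaw 3.123 [-2.9 -3.7 -8.5] [-1.17  0.61 -0.11] 0.2154533066309841 [-0.57158677 -0.55317609]
red scene [161.1 228.8] [153 209  19  38 396]
```

drive_tool([
  [[-0.2,-0.2,-0.5,-0.02,1],[-0.3,-0.4,-1,-0.04,1],[-0.3,-0.4,-2,-0.04,1],[-0.3,-0.4,-3,-0.04,1],[-0.3,-0.4,-4,-0.04,1],[-0.3,-0.4,-5,-0.04,1],[-0.3,-0.4,-5,-0.04,1],[-0.3,-0.4,-5,-0.04,1]],
])

```text
t: 16.1
tool_pos: [533.4, -248.4, 143.4]
tool_rot: [0.001, 0.029, 1.0, -0.0]
contact_force: [-3.8, -1.4, 4.8]
width: 0.213
grasp_force: 100.8
```

```bash
python3 st.py
```

```text
16.1 [ 533.4 -248.4  143.4] yaw 3.083 [-3.8 -1.4  4.8] [-0.46  1.23 -0.05] 0.21314798474532248 [-0.57221982 -0.51346252]
red scene [160.9 230.4] [153 210  18  38 392]
```

drive_tool([
  [[-0.3,-0.1,0,0,1],[-0.5,-0.2,-1,0,1],[-0.5,-0.2,-2,0,1],[-0.5,-0.2,-3,0,1],[-0.5,-0.2,-4,0,1],[-0.5,-0.2,-5,0,1],[-0.5,-0.2,-6,0,1],[-0.5,-0.2,-6,0,1]],
])

```text
t: 16.95
tool_pos: [533.3, -248.6, 138.2]
tool_rot: [0.001, 0.029, 1.0, -0.0]
contact_force: [-3.9, 0.6, 9.2]
width: 0.215
grasp_force: 101.4
```

```bash
python3 st.py
```

```text
16.95 [ 533.3 -248.6  138.2] yaw 3.083 [-3.9  0.6  9.2] [-0.27  1.4  -0.09] 0.21524214607980396 [-0.57284356 -0.51415549]
red scene [161.  232.2] [153 212  18  39 403]
```

drive_tool([
  [[-0.3,0,0,0,1],[-0.5,0,-0.5,0,1],[-0.5,0,-1,0,1],[-0.5,0,-1.5,0,1],[-0.5,0,-2,0,1],[-0.5,0,-2,0,1],[-0.5,0,-2,0,1],[-0.5,0,-2,0,1]],
])

```text
t: 17.8
tool_pos: [533.4, -248.7, 137.4]
tool_rot: [0.002, 0.029, 1.0, -0.001]
contact_force: [-4.6, 0.4, 14.6]
width: 0.212
grasp_force: 102.2
```

```bash
python3 st.py
```

```text
17.8 [ 533.4 -248.7  137.4] yaw 3.083 [-4.6  0.4 14.6] [ 0.02  1.48 -0.09] 0.21201063207279416 [-0.57319054 -0.51460072]
red scene [161.1 232.9] [153 213  18  38 391]
```

drive_tool([
  [[-0.3,0,-0.5,0,1],[-0.5,0,-1,0,1],[-0.5,0,-1.5,0,1],[-0.5,0,-2,0,1],[-0.5,0,-2,0,1],[-0.5,0,-2,0,1],[-0.5,0,-2,0,1],[-0.5,0,-2,0,1]],
])

```text
t: 18.65
tool_pos: [533.6, -248.9, 137.3]
tool_rot: [0.003, 0.029, 1.0, -0.001]
contact_force: [-6.2, 1.3, 23.9]
width: 0.211
grasp_force: 103.4
```

```bash
python3 st.py
```

```text
18.65 [ 533.6 -248.9  137.3] yaw 3.083 [-6.2  1.3 23.9] [ 0.41  1.99 -0.09] 0.2114596383690679 [-0.57349067 -0.51506256]
red scene [161.1 233.2] [153 213  18  38 391]
```

drive_tool([
  [[0,0,1,-0.05,1],[0,0,1,-0.1,1],[0,0,1,-0.15,1],[0,0,1,-0.2,1],[0,0,1,-0.25,1],[0,0,1,-0.3,1],[0,0,1,-0.35,1],[0,0,1,-0.4,1]],
])

```text
t: 19.5
tool_pos: [533.2, -249.5, 137.3]
tool_rot: [0.003, 0.228, 0.974, -0.001]
contact_force: [-6.5, -1.6, 17.8]
width: 0.213
grasp_force: 102.6
```

```bash
python3 st.py
```

```text
19.5 [ 533.2 -249.5  137.3] yaw 2.681 [-6.5 -1.6 17.8] [-0.35  1.87  0.24] 0.21259142125250044 [-0.57384063 -0.11366453]
red scene [158.2 236.3] [150 215  20  36 366]
```

drive_tool([
  [[0,0,0,-0.03,1],[0,0,0,-0.06,1],[0,0,0,-0.09,1],[0,0,0,-0.12,1],[0,0,0,-0.15,1],[0,0,0,-0.18,1],[0,0,0,-0.21,1],[0,0,0,-0.24,1]],
])

```text
t: 20.35
tool_pos: [532.9, -249.8, 137.3]
tool_rot: [0.003, 0.343, 0.939, -0.001]
contact_force: [-6.1, -2.2, 18.3]
width: 0.216
grasp_force: 102.5
```

```bash
python3 st.py
```

```text
20.35 [ 532.9 -249.8  137.3] yaw 2.442 [-6.1 -2.2 18.3] [-0.64  2.13  0.16] 0.21587839497570155 [-0.57409301  0.12552325]
red scene [155.4 238.2] [145 221  25  30 368]
```

drive_tool([
  [[0,0,0,-0.02,1],[0,0,0,-0.04,1],[0,0,0,-0.06,1],[0,0,0,-0.08,1],[0,0,0,-0.1,1],[0,0,0,-0.12,1],[0,0,0,-0.12,1],[0,0,0,-0.12,1]],
])

```text
t: 21.2
tool_pos: [532.7, -249.9, 137.3]
tool_rot: [0.003, 0.398, 0.917, -0.001]
contact_force: [-6.7, -1.4, 18.3]
width: 0.213
grasp_force: 102.5
```

```bash
python3 st.py
```

```text
21.2 [ 532.7 -249.9  137.3] yaw 2.323 [-6.7 -1.4 18.3] [-0.7   2.2   0.19] 0.2128983865039136 [-0.57420024  0.24431277]
red scene [153.9 238.5] [143 223  27  28 365]
```

drive_tool([
  [[0,0,0,-0.02,1],[0,0,0,-0.04,1],[0,0,0,-0.06,1],[0,0,0,-0.08,1],[0,0,0,-0.1,1],[0,0,0,-0.12,1],[0,0,0,-0.12,1],[0,0,0,-0.12,1]],
])

```text
t: 22.05
tool_pos: [532.5, -250.1, 137.3]
tool_rot: [0.003, 0.452, 0.892, -0.001]
contact_force: [-8.0, -0.8, 18.7]
width: 0.213
grasp_force: 102.5
```

```bash
python3 st.py
```

```text
22.05 [ 532.5 -250.1  137.3] yaw 2.203 [-8.  -0.8 18.7] [-0.76  2.39  0.2 ] 0.21273596820968182 [-0.57431944  0.36431334]
red scene [152.6 238.4] [141 224  29  27 365]
```

drive_tool([
  [[-0.3,0,0,-0.02,1],[-0.6,0,0,-0.04,1],[-0.6,0,0,-0.06,1],[-0.6,0,0,-0.08,1],[-0.6,0,0,-0.1,1],[-0.6,0,0,-0.12,1],[-0.6,0,0,-0.12,1],[-0.6,0,0,-0.12,1]],
])

```text
t: 22.9
tool_pos: [532.1, -250.1, 137.3]
tool_rot: [0.003, 0.505, 0.863, -0.001]
contact_force: [-7.0, -2.4, 18.4]
width: 0.216
grasp_force: 102.5
```

```bash
python3 st.py
```

```text
22.9 [ 532.1 -250.1  137.3] yaw 2.083 [-7.  -2.4 18.4] [-0.73  2.24  0.17] 0.21639661033558022 [-0.57487024  0.48379729]
red scene [151.3 238.2] [140 225  30  25 362]
```

drive_tool([
  [[0,0,0,-0.02,1],[0,0,0,-0.04,1],[0,0,0,-0.06,1],[0,0,0,-0.08,1],[0,0,0,-0.1,1],[0,0,0,-0.1,1],[0,0,0,-0.1,1],[0,0,0,-0.1,1]],
])

```text
t: 23.75
tool_pos: [531.9, -250.1, 137.3]
tool_rot: [0.003, 0.547, 0.837, -0.001]
contact_force: [-7.7, -2.2, 18.4]
width: 0.211
grasp_force: 102.6
```

```bash
python3 st.py
```

```text
23.75 [ 531.9 -250.1  137.3] yaw 1.983 [-7.7 -2.2 18.4] [-0.81  2.33  0.28] 0.21056065675296406 [-0.57490855  0.58358847]
red scene [150.6 237.9] [139 225  31  24 362]
```

drive_tool([
  [[0,0,0,-0.015,1],[0,0,0,-0.03,1],[0,0,0,-0.045,1],[0,0,0,-0.06,1],[0,0,0,-0.06,1],[0,0,0,-0.06,1],[0,0,0,-0.06,1],[0,0,0,-0.06,1]],
])

```text
t: 24.6
tool_pos: [531.8, -250.1, 137.3]
tool_rot: [0.003, 0.572, 0.82, -0.001]
contact_force: [-8.0, -2.3, 17.8]
width: 0.214
grasp_force: 102.6
```

```bash
python3 st.py
```

```text
24.6 [ 531.8 -250.1  137.3] yaw 1.923 [-8.  -2.3 17.8] [-0.86  2.48  0.4 ] 0.21418560581182716 [-0.57490921  0.64338986]
red scene [150.1 237.7] [138 225  32  24 357]
```

drive_tool([
  [[0,0,0,-0.015,1],[0,0,0,-0.03,1],[0,0,0,-0.045,1],[0,0,0,-0.06,1],[0,0,0,-0.06,1],[0,0,0,-0.06,1],[0,0,0,-0.06,1],[0,0,0,-0.06,1]],
])

```text
t: 25.45
tool_pos: [531.8, -250.1, 137.3]
tool_rot: [0.003, 0.596, 0.803, -0.001]
contact_force: [-7.3, -3.5, 18.3]
width: 0.215
grasp_force: 102.7
```

```bash
python3 st.py
```

```text
25.45 [ 531.8 -250.1  137.3] yaw 1.864 [-7.3 -3.5 18.3] [-0.86  2.53  0.48] 0.21474730563806382 [-0.57488402  0.70307661]
red scene [149.6 237.5] [138 226  32  22 356]
```

drive_tool([
  [[0,0,0,-0.015,1],[0,0,0,-0.03,1],[0,0,0,-0.035,1],[0,0,0,-0.035,1],[0,0,0,-0.035,1],[0,0,0,-0.035,1],[0,0,0,-0.035,1],[0,0,0,-0.035,1]],
])

```text
t: 26.3
tool_pos: [531.7, -250.1, 137.3]
tool_rot: [0.003, 0.61, 0.792, -0.001]
contact_force: [-8.0, -2.8, 19.7]
width: 0.217
grasp_force: 102.8
```

```bash
python3 st.py
```

```text
26.3 [ 531.7 -250.1  137.3] yaw 1.829 [-8.  -2.8 19.7] [-0.88  2.55  0.58] 0.2173495951325781 [-0.57484366  0.73792124]
red scene [149.5 237.3] [137 225  33  23 356]
```

drive_tool([
  [[0,0,0,0.05,1],[0,0,0,0.1,1],[0,0,0,0.15,1],[0,0,0,0.2,1],[0,0,1,0.25,1],[0,0,2,0.3,1],[0,0,2,0.3,1],[0,0,2,0.3,1]],
])

```text
t: 27.15
tool_pos: [531.8, -249.8, 137.5]
tool_rot: [0.002, 0.486, 0.874, -0.001]
contact_force: [-4.2, -3.3, 8.7]
width: 0.217
grasp_force: 101.0
```

```bash
python3 st.py
```

```text
27.15 [ 531.8 -249.8  137.5] yaw 2.127 [-4.2 -3.3  8.7] [-1.06  1.56 -0.07] 0.21668563852895575 [-0.57489484  0.4392146 ]
red scene [151.9 238.1] [140 225  30  25 363]
```

drive_tool([
  [[-0.3,-0.2,1,-0.03,1],[-0.5,-0.4,3,-0.03,1],[-0.5,-0.4,6,-0.03,1],[-0.5,-0.4,10,-0.03,1],[-0.5,-0.4,15,-0.03,1],[-0.5,-0.4,22,-0.03,1],[-0.5,-0.4,35,-0.03,1],[-0.5,-0.4,50,-0.03,1]],
])

```text
t: 28.0
tool_pos: [530.3, -247.5, 185.9]
tool_rot: [-0.001, 0.498, 0.867, 0.001]
contact_force: [0.5, -0.7, -5.7]
width: 0.212
grasp_force: 99.0
```

```bash
python3 st.py
```

```text
28.0 [ 530.3 -247.5  185.9] yaw 2.099 [ 0.5 -0.7 -5.7] [-0.03  0.01 -0.03] 0.21220831761963194 [-0.57482412  0.46809802]
red scene [148.7 216.9] [136 203  32  26 390]
```

drive_tool([
  [[-2,15,8,0.13,1],[-5,45,12,0.26,1],[-9,85,12,0.4,1],[-13,125,12,0.54,1],[-17,165,12,0.68,1],[-21,205,12,0.82,1],[-25,245,12,0.96,1],[-28,285,12,1.084,1]],
])

```text
t: 28.85
tool_pos: [501.9, 38.5, 198.2]
tool_rot: [0.0, -0.023, 1.0, 0.001]
contact_force: [1.0, 0.5, -6.2]
width: 0.213
grasp_force: 99.1
```

```bash
python3 st.py
```

```text
28.85 [501.9  38.5 198.2] yaw 3.188 [ 1.   0.5 -6.2] [ 0.02 -0.06  0.03] 0.21308443230670154 [-0.08407926 -0.13020241]
red scene [121.1 105.8] [104  93  33  23 504]
```

drive_tool([
  [[-2,35,0,0,1],[-4,70,0,0,1],[-6,105,0,0,1],[-8,135,0,0,1],[-9.8,155,0,0,1],[-9.8,163.3,0,0,1],[-9.8,163.3,0,0,1],[-9.8,163.3,0,0,1]],
])

```text
t: 29.7
tool_pos: [492.7, 199.0, 197.7]
tool_rot: [-0.0, -0.02, 1.0, -0.0]
contact_force: [-0.2, 0.0, -6.0]
width: 0.214
grasp_force: 100.8
```

```bash
python3 st.py
python3 - <<'E'
from h import *
im=vision.snapshot('scene')[:,:,::-1].copy(); z=cv2.resize(im[110:230,300:420],(600,600),interpolation=3)
for X in([490.9,201.3,62],[490.9,201.3,100],[490.9,201.3,180]):
    q=(proj('scene',X)[0]-[300,110]+.5)*5; cv2.circle(z,tuple(int(v) for v in q),4,(0,255,255),1)
cv2.imwrite('pics/c1.png',z)
E
```

```text
29.7 [492.7 199.  197.7] yaw 3.182 [-0.2  0.  -6. ] [-0.   -0.01 -0.04] 0.2136640616788018 [0.2328907  0.19285524]
red scene [121.1 105.8] [104  93  33  23 505]
```

View pics/c1.png

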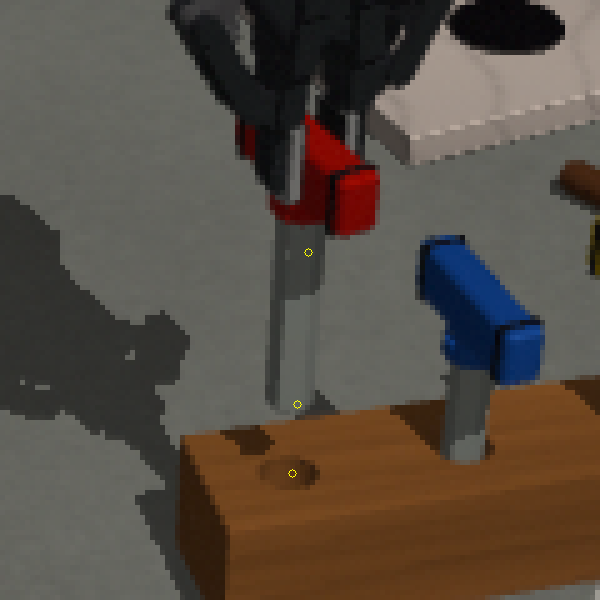

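Red bar over its empty hole (hole centre ≈(290,473), tip ≈(290,405) vs expected 297): needs about +2.5 mm in y.

drive_tool([
  [[-0.6,1.5,0,0,1],[-0.6,2.5,0,0,1],[-0.6,2.5,-10,0,1],[-0.6,2.5,-20,0,1],[-0.6,2.5,-30,0,1],[-0.6,2.5,-36,0,1],[-0.6,2.5,-40,0,1],[-0.6,2.5,-43,0,1]],
])

```text
t: 30.6
tool_pos: [491.9, 202.0, 154.0]
tool_rot: [-0.0, -0.02, 1.0, -0.0]
contact_force: [-0.3, 0.7, -5.7]
width: 0.211
grasp_force: 100.9
```

```bash
python3 st.py
```

```text
30.6 [491.9 202.  154. ] yaw 3.182 [-0.3  0.7 -5.7] [-0.02 -0.04 -0.04] 0.21146762420413043 [0.23854697 0.19827965]
red scene [121.1 105.8] [104  93  33  23 504]
```

Tip is in the hole without contact. Going down to just above the floor.

drive_tool([
  [[0,0,-8,0,1],[0,0,-16,0,1],[0,0,-24,0,1],[0,0,-32,0,1],[0,0,-38,0,1],[0,0,-41,0,1],[0,0,-43,0,1],[0,0,-43,0,1]],
])

```text
t: 31.45
tool_pos: [492.0, 202.0, 111.4]
tool_rot: [-0.0, -0.02, 1.0, 0.0]
contact_force: [-1.2, 0.2, -5.7]
width: 0.217
grasp_force: 100.9
```

```bash
python3 st.py
```

```text
31.45 [492.  202.  111.4] yaw 3.182 [-1.2  0.2 -5.7] [ 0.02  0.02 -0.06] 0.21737635981682793 [0.23845781 0.19827381]
red scene [121.1 105.8] [104  93  33  23 504]
```

drive_tool([
  [[0,0,-0.5,0,1],[0,0,-1,0,1],[0,0,-1.5,0,1],[0,0,-2,0,1],[0,0,-2,0,1],[0,0,-2,0,1],[0,0,-2,0,1],[0,0,-2,0,1]],
])

```text
t: 32.3
tool_pos: [492.2, 202.0, 109.8]
tool_rot: [0.0, -0.02, 1.0, 0.0]
contact_force: [-0.8, 0.1, -2.6]
width: 0.214
grasp_force: 101.2
```

Touching the floor (weight partly carried). Opening to half only, then lifting.

drive_tool([
  [[0,0,0,0,0.6],[0,0,0,0,0.4],[0,0,0,0,0.2],[0,0,0,0,0],[0,0,0,0,0],[0,0,0,0,0],[0,0,5,0,0],[0,0,15,0,0]],
])

```text
t: 33.1
tool_pos: [491.5, 201.8, 124.5]
tool_rot: [-0.001, -0.02, 1.0, -0.0]
contact_force: [1.7, 0.4, 0.2]
width: 0.501
grasp_force: 0.0
```

drive_tool([
  [[0,0,20,0,0],[0,0,45,0,0],[0,0,75,0,0],[0,0,105,0,0],[0,-40,120,0,0],[0,-80,120,0,0],[0,-120,120,0,0],[0,-160,120,0,0]],
])

```text
t: 33.9
tool_pos: [492.2, 40.7, 246.0]
tool_rot: [0.001, -0.02, 1.0, -0.0]
contact_force: [0.7, 0.5, -0.0]
width: 0.496
grasp_force: 0.0
```

```bash
python3 st.py
python3 - <<'E'
from h import *
im=vision.snapshot('scene')[:,:,::-1].copy(); cv2.imwrite('pics/d1.png',cv2.resize(im[130:310,110:450],(800,424),interpolation=3))
E
```

```text
33.9 [492.2  40.7 246. ] yaw 3.183 [ 0.7  0.5 -0. ] [-0.03 -0.01 -0.08] 0.49648485974095413 [-0.08024619 -0.12118061]
red scene [121.1 105.8] [104  93  33  23 504]
```

View pics/d1.png

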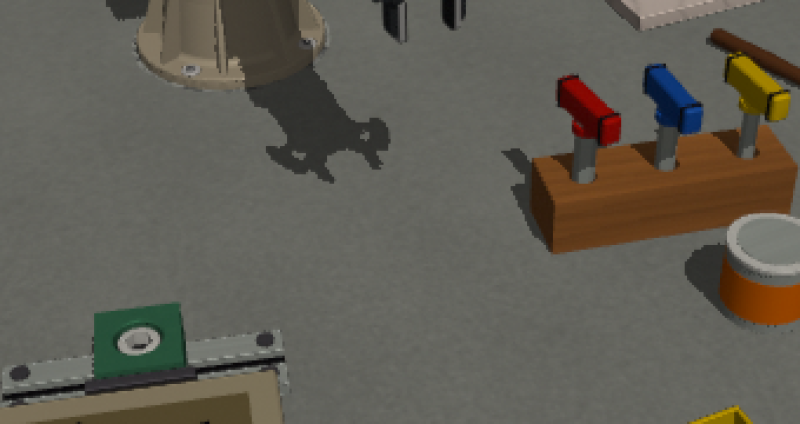

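The red key stands upright in its hole (bar ≈(588,110)), with the blue and yellow keys, the tin and the stone where they were. The gripper is clear.

```bash
python3 -c "
from bench import env
print(env.finish_job())"
```

```text
the job is handed in; nothing more can be done
None
```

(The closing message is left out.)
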